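# Close up a row of cartons with the shelf stop

### The arm

A 6-joint arm with a two-finger parallel gripper is mounted at the origin on the work surface. World frame = base frame: x ahead of the robot, y to its left, z up, the work surface at z = 0. Lengths are in m, angles in rad, forces in N, time in s.
With the tool pointing down it reaches from about 0.35 to 0.85 m from the base axis. Payload 8.1 kg.
Tool frame: the origin (TCP) lies at the very end of the fingers, on their centre line; the grasp point (between the pads) lies 19 mm behind it (robot.pinch_z is the distance from the TCP to the grasp point, in m); x points along the fingers, z is the direction in which the jaws open and shut, and the axes are right-handed (so a half turn about x gives the same grasp; the last joint's range is limited). The gripper opens to 93 mm and grips with 3 to 60 N. Pads are 15 mm wide; open, the fingers measure 128 mm over their backs; the gripper's body (75 mm by 188 mm) begins 65 mm behind the grasp point.
Start: joints at [1.249, 0.13, 1.488, -0, 1.523, -0.085], TCP at [0.141, 0.583, 0.219] pointing down, gripper open.
Joint ranges: [-2.96, 2.96], [-0.89, 2.26], [0.02, 2.5], [-1.34, 4.48], [0, 2.73], [-2.66, 2.66]. Speed limits (rad/s): [2.39, 2.39, 2.79, 3.14, 3.14, 3.14].

### API

Orientations are given as a rotation vector (axis times angle).
In Python, from plant import robot, optics, ticket gives the robot as it stands.
- The arm moves only by the tool jog_arm, never from a script. Its argument "targets" is a list of rows, each a list of 7 numbers: the shift along the tool's x, y, z in cm, then the turn, a rotation vector about the tool's x, y, z in degrees, then the closure, from 0 (fully open) to 1 (shut). In form: [[dx, dy, dz, ax, ay, az, grip], ...]. A call has 1 to 5 rows; each row is the pose to reach, as a shift and turn from the pose measured when the call began, along the tool's axes at that moment; what a row does not reach only later rows make up. A row lasts 1/8 s, in which the tool goes at most 62.5 mm and 10.7 degrees, less where a joint would pass 70% of its speed; a pose out of reach is approached as far as the arm can. A call with a gripper value outside its range is refused whole. The fingers move at their own pace and stop on an object; "squeeze" is the grip in N (left out, the last holds). Time passes only in rows, so rows that repeat a pose let the fingers close. It gives the time, the measured TCP pose, the force and the opening at its end, in the units of the state.
- robot.read_state(): the state, without advancing time (a new reading comes with each control period).
- optics.read_camera(name): name is "scene" or "top" or "wrist"; returns a dict with "frame" (480x640x3 uint8, red, green, blue), "vertical_fov" (degrees; the focal length in pixels is half the picture's height over the tangent of half this angle, whatever the lens; pixels are square), "cx", "cy" (the principal point, pixels), "k1" (the pictures are not rectified: a ray, as slopes to the right and down, at radius r is drawn at 1 + k1 r^2 times it, then the intrinsics apply), "R" (3x3) and "t" (3): a world point X has camera coordinates R X + t. Camera axes: x right, y down, z forward; pixel columns grow to the right and rows downward; lengths in m; the calibration is good to about 2 mm. A picture is of the moment at which its call begins. There is no depth.
- ticket.close_job(): hands the job in, once; it reports no verdict.
The state is a dict: "t": time; "q": joint angles; "dq": joint speeds; "joint_torque": joint torques, N m; "tool_pos": TCP position; "orientation": TCP orientation; "force": force on the tool from outside, world axes, zero at the start; "wrist_torque": the same for the moment, N m; "opening": finger opening in m.
Only numpy, scipy, OpenCV 4.12 (cv2) and the standard library are available. Lean on these libraries where they do the work, as an engineer would, in place of code of your own. Each camera call takes 0.05 s, during which the arm holds its last target.

### The job

Close up the row of small cartons in the white lane: with the fingertips, push the sliding stop along its rail towards the cartons, on through the first notch, until it drops into the second notch, and leave it sitting there with the cartons upright in the lane. Push only: lift nothing, do not squash the cartons against the end plate, and leave the other things on the bench where they are.

Things in the scene. Friction and masses are not known exactly. Their poses are not given: they have to be found in the camera images.
- lane: White sheet-metal carton lane fixed to the bench, 156 mm (x) by 360 mm (y); origin at the centre of its underside, on the bench; z up, y along the lane towards its end plate (60 mm high, inner face at y = +170 mm). The cartons stand on its floor, 6 mm above the bench, between two side walls, 26 mm above the bench, at x = -73 and +22 mm.
- rail (a point): Middle of the top of the aluminium rail, which runs along the lane's y beside the row, at lane x = +55 mm, from lane y = -135 to +105 mm: 16 mm wide, top 30 mm above the bench. Axes as the lane's.
- stop (a joint): Travel of the sliding stop along its rail in m, growing towards the end plate (lane +y): 0 at the start of its travel (stop at lane y = -83 mm), 0.070 in the first notch, 0.125 in the second, 0.150 at the far end. It runs with about 1 to 2 N; the cartons it pushes add 0.3 to 2 N; getting out of a notch takes about 8 to 15 N; near a notch it is drawn into it by itself (force dip).
- tab (a point): Point on the flat rear face (lane -y side) of the stop's push tab, mid-width, 80 mm above the bench; push here towards lane +y. The upright tab is grey plastic, 36 mm wide (x), 10 mm thick (y), its top 105 mm above the bench. It stands on the saddle, 36 x 42 mm, top 50 mm above the bench, which is captive on the rail: it only slides. Above saddle and rail behind the tab is free.
- paddle (a point): Middle of the front face of the stop's steel paddle, 80 mm wide (x) and 46 mm high, which reaches across the lane and pushes the cartons towards the end plate. Part of the stop, 17 mm ahead of tab along lane y. Axes as the lane's.
- foot (a point): Underside of the spring-loaded ball under the stop's saddle, 5 mm ahead (lane +y) of tab; axes as the lane's. On plain rail it rides level with the rail's top; in a notch it lies about 3 mm lower. A 9 mm steel pin on the saddle, in front of the tab, sinks with it.
- notch1 (a point): Middle of the first notch, at the rail's top: a 12 mm gap across the rail's top, 10 mm deep, at lane y = -13 mm; axes as the lane's.
- notch2 (a point): Middle of the second notch, the last one, nearest the end plate: a gap like the first, at lane y = +42 mm. With the stop in it the paddle leaves the closed row of cartons about 8 mm of slack to the end plate.
- carton1: Loose first (nearest the stop) carton of the row, cardboard, 80 mm (x) by 36 mm (y) by 60 mm high, about 0.08 kg, upright on the lane's floor with gaps to its neighbours; origin at the centre of its underside.
- carton2: Loose second carton of the row, cardboard, 80 mm (x) by 36 mm (y) by 60 mm high, about 0.08 kg, upright on the lane's floor with gaps to its neighbours; origin at the centre of its underside.
- carton3: Loose third (nearest the end plate) carton of the row, cardboard, 80 mm (x) by 36 mm (y) by 60 mm high, about 0.08 kg, upright on the lane's floor with gaps to its neighbours; origin at the centre of its underside.
- tape: Bystander, to be left alone: black roll of tape lying flat, 90 mm across, 25 mm high, beside the lane, on the rail's side; origin at the centre of its underside.
- tin: Bystander, to be left alone: small tin, 60 mm across, 62 mm high, standing, beside the lane, on the rail's side; origin at the centre of its underside.
- bearing: Bystander, to be left alone: steel bearing ring lying flat, 52 mm across, 16 mm high, beside the lane, on the side away from the rail; origin at the centre of its underside.
- driver: Bystander, to be left alone: screwdriver with a black handle lying flat, 200 mm long, beside the lane, on the side away from the rail; origin at the centre of its underside.
- spare: Bystander, to be left alone: carton of 100 x 60 x 45 mm, off to the robot's right; origin at the centre of its underside.
- filter: Bystander, to be left alone: grey canister, 76 mm across, 82 mm high, standing, off to the robot's right; origin at the centre of its underside.
- dustcap: Bystander, to be left alone: round steel cap lying flat, 68 mm across, 28 mm high, off to the robot's left; origin at the centre of its underside.
- bottle: Bystander, to be left alone: grey bottle standing, 64 mm across, 150 mm high, off to the robot's left; origin at the centre of its underside.
There are look-alikes about, which are no part of the job. Leave any blue or green look-alike of the carton1 alone. Leave any blue look-alike of the carton2 alone.

How it is judged:
By the outcome, as a careful person would: the job done as asked, in the order asked, and still so for the second after the job is handed in, with the robot touching nothing.
It also fails if it takes over 48 s, if anything falls off the work surface, if the arm or the gripper's body presses on something with over 40 N, if the wrist force passes 120 N, or if a joint passes its speed limit or range.

## Working session

There is one attempt and no reset: what is moved stays moved. The work goes in short steps, Python scripts to look and compute and a tool call to move; the robot and the scene stay as the last step left them, time stands still between calls to the robot, and variables do not carry over. Pictures are saved under pics/ and viewed, and the job is handed in when it is done.

Besides the shell and the picture viewer there is one more tool, called after "Request:" by a JSON object that holds its "method" and its "body". jog_arm: Moves the arm, as the interface text tells. Its arguments: {"type":"object","properties":{"targets":{"type":"array"},"squeeze":{"type":"number"}},"required":["targets"]}

```bash
mkdir -p pics; ls
cat > h.py <<'E'
import numpy as np, cv2
from plant import robot, optics, ticket
def grab(n,f):
    c=optics.read_camera(n); cv2.imwrite('pics/'+f+'.png',c['frame'][:,:,::-1]); 
    import pickle; pickle.dump(c,open('pics/'+f+'.pkl','wb')); return c
def load(f):
    import pickle; return pickle.load(open('pics/'+f+'.pkl','rb'))
def K(c):
    f=240/np.tan(np.radians(c['vertical_fov'])/2); return np.array([[f,0,c['cx']],[0,f,c['cy']],[0,0,1.]])
def D(c): return np.array([c['k1'],0,0,0,0.])
def proj(c,P):
    P=np.atleast_2d(np.array(P,float)); return cv2.projectPoints(P,cv2.Rodrigues(np.array(c['R']))[0],np.array(c['t'],float),K(c),D(c))[0][:,0]
def onplane(c,uv,z):
    n=cv2.undistortPoints(np.array(uv,float).reshape(-1,1,2),K(c),D(c))[:,0]
    R=np.array(c['R']);o=-R.T@np.array(c['t'])
    d=np.c_[n,np.ones(len(n))]@R
    return o+d*((z-o[2])/d[:,2])[:,None]
def crop(f,x0,y0,x1,y1,s,out):
    i=cv2.imread('pics/'+f+'.png')[y0:y1,x0:x1]; cv2.imwrite('pics/'+out+'.png',cv2.resize(i,None,fx=s,fy=s,interpolation=cv2.INTER_CUBIC))
E
python3 - <<'E'
from h import *
for n in('scene','top','wrist'):
    c=grab(n,n+'0'); print(n,c['vertical_fov'],c['k1'])
s=robot.read_state(); print(s)
E
```

```text
pics
scene 44.709603951865326 -0.1289723999579082
top 53.815407459946115 -0.02555750575510011
wrist 59.025846084038896 -0.0709468682922499
{'t': 0.15, 'q': array([ 1.24856652e+00,  1.30987560e-01,  1.48905221e+00, -1.82103518e-07,
        1.52297940e+00, -8.53950015e-02]), 'dq': array([-7.56885723e-04, -1.77657961e-03, -2.67604603e-03, -5.41088345e-05,
       -1.24703239e-03, -8.08432292e-04]), 'joint_torque': array([-1.57196332e-04, -5.60478938e+01, -4.92333591e+01,  7.68008782e-02,
        3.06845130e-02, -9.76869069e-05]), 'tool_pos': array([0.14061114, 0.58283648, 0.21781581]), 'orientation': array([-1.03381409,  1.31319126,  1.03250504]), 'force': array([ 0.11039419, -0.44552804,  0.06637359]), 'wrist_torque': array([0.07475093, 0.00844581, 0.02568804]), 'opening': 0.09298502555356296}
```

View pics/scene0.png

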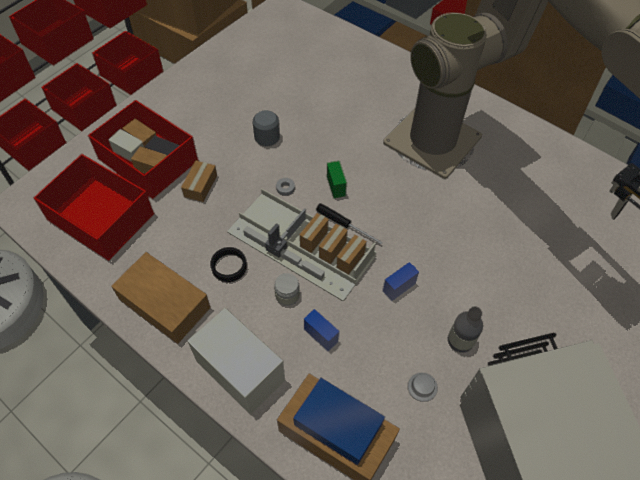

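View pics/top0.png

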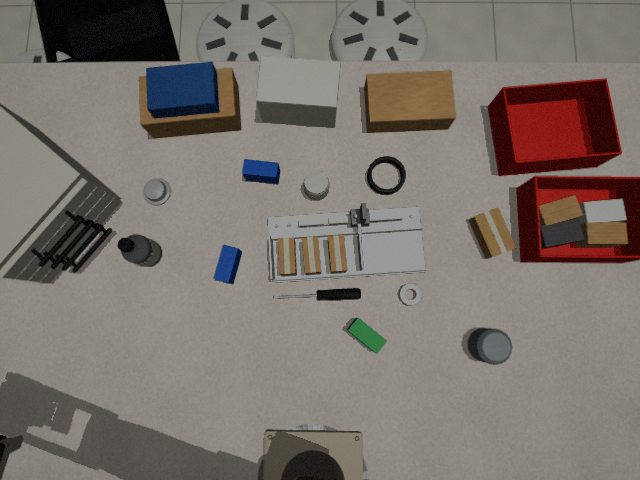

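View pics/wrist0.png

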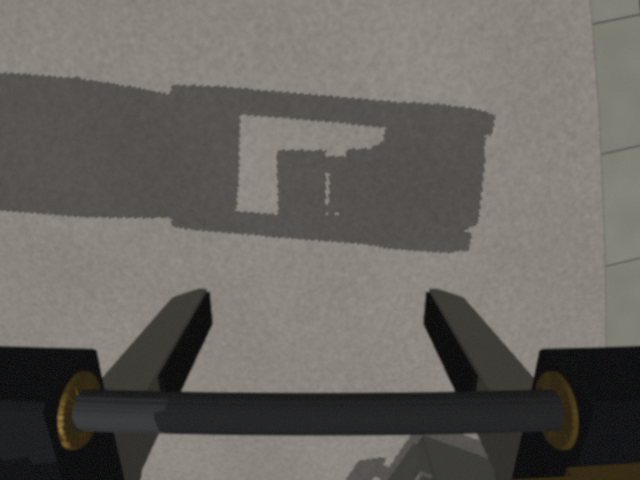

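Run:
```python
from h import *
crop('top0',255,195,435,295,4.4,'c1')
crop('scene0',220,180,390,305,4.7,'c2')
```

```text
(no output)
```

View pics/c1.png

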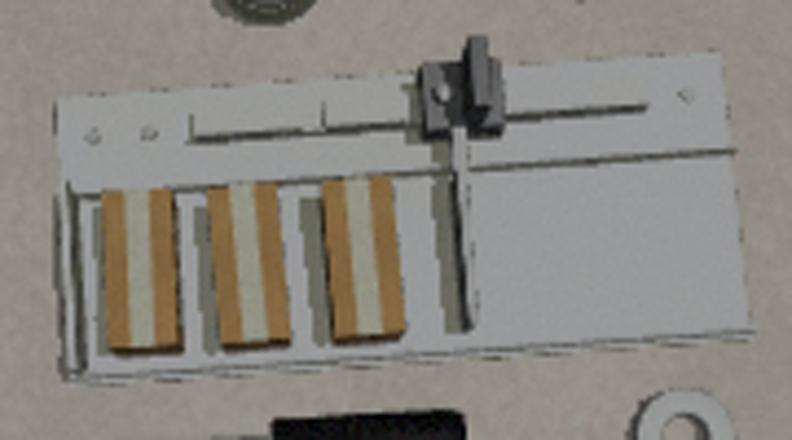

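View pics/c2.png

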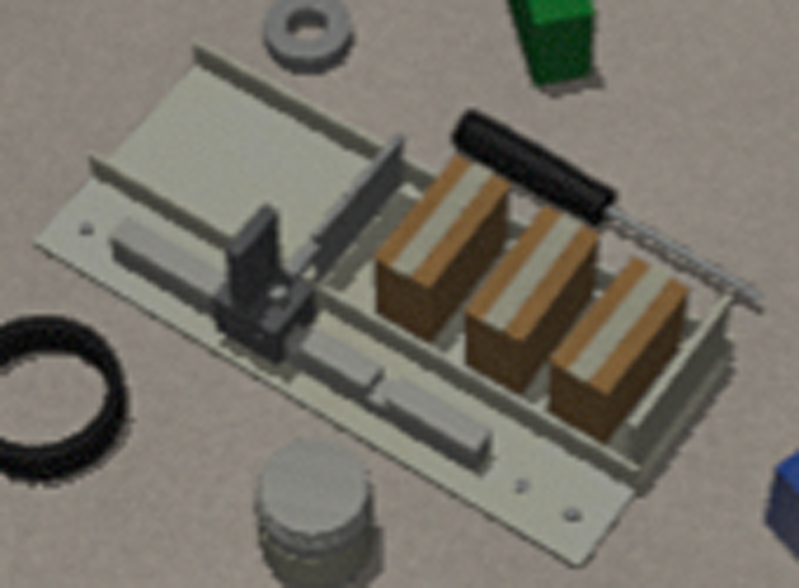

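Run:
```python
from h import *
T=load('top0');S=load('scene0')
a=lambda p:np.array(p,float)/4.4+[255,195]
b=lambda p:np.array(p,float)/4.7+[220,180]
# base corners: (+78,+180),( +78,-180) z~.004
for z in(0.0,.006):
  for nm,c,f,A,B in(('top',T,a,(55,100),(722,53)),('scene',S,b,(582,566),(36,243))):
    P=onplane(c,[f(A),f(B)],z); d=P[0]-P[1]; print(nm,z,P.round(4).tolist(),np.linalg.norm(d),np.degrees(np.arctan2(-d[0],d[1])))
# wall top x=+22 : rear end(-180) 
print('wall', onplane(T,[a((735,150)),a((752,333)),a((66,380))],.026).round(4).tolist(), onplane(S,[b((93,160)),b((197,48))],.026).round(4).tolist())
# tab top, z=.105 corners
print('tabtop',onplane(T,[a((466,37)),a((486,37)),a((472,110)),a((492,106))],.105).round(4).tolist(),onplane(S,[b((270,208)),b((230,236))],.105).round(4).tolist())
```

```text
top 0.0 [[0.5922, 0.1145, 0.0], [0.6209, -0.2466, 0.0]] 0.36219538477049873 4.539224721759758
scene 0.0 [[0.5896, 0.1152, 0.0], [0.6194, -0.2426, 0.0]] 0.3590410908933096 4.753212314635823
top 0.006 [[0.591, 0.1138, 0.006], [0.6195, -0.2453, 0.006]] 0.3602260264430829 4.539224721759775
scene 0.006 [[0.5923, 0.1169, 0.006], [0.6219, -0.2393, 0.006]] 0.3573301552334889 4.7532123146358325
wall [[0.5627, -0.2466, 0.026], [0.4665, -0.2529, 0.026], [0.4387, 0.102, 0.026]] [[0.5697, -0.2417, 0.026], [0.4742, -0.249, 0.026]]
tabtop [[0.6034, -0.0991, 0.105], [0.6034, -0.1089, 0.105], [0.5668, -0.1018, 0.105], [0.5689, -0.1115, 0.105]] [[0.5723, -0.105, 0.105], [0.5983, -0.1095, 0.105]]
```

```bash
cat >> h.py <<'E'
from scipy.spatial.transform import Rotation as Ro
YAW=np.radians(4.6); O=np.array([.5278,-.0703,0])
LX=np.array([np.cos(YAW),np.sin(YAW),0]);LY=np.array([-np.sin(YAW),np.cos(YAW),0])
def L2W(p): return O+LX*p[0]+LY*p[1]+np.array([0,0,p[2]])
def W2L(w): d=np.array(w)-O; return np.array([d@LX,d@LY,d[2]])
RT=Ro.from_matrix(np.c_[[0,0,-1],np.cross(LX,[0,0,-1]),LX]) # x down, z along lane x
def delta(p,R=None):
    s=robot.read_state(); R0=Ro.from_rotvec(s['orientation'])
    d=R0.inv().apply(p-s['tool_pos'])*100
    r=np.degrees((R0.inv()*R).as_rotvec()) if R is not None else None
    return d.round(2),r if r is None else r.round(1)
E
python3 - <<'E'
from h import *
s=robot.read_state(); R0=Ro.from_rotvec(s['orientation']);print(R0.as_matrix().round(3))
flip=Ro.from_rotvec([np.pi,0,0])
for R in(RT,RT*flip): print(delta(L2W([.055,-.085,.2]),R))
T=load('top0')
for n,uv,z in(('bottle',(135,245),.15),('tin',(316,186),.062),('tape',(386,175),.025)): print(n,onplane(T,[uv],z).round(3), W2L(onplane(T,[uv],z)[0]).round(3))
E
```

```text
[[-0.    -0.972  0.235]
 [-0.001  0.235  0.972]
 [-1.     0.    -0.001]]
(array([  1.86, -60.84, -60.76]), array([71.8, -0.1,  0. ]))
(array([  1.86, -60.84, -60.76]), array([-1.082e+02, -0.000e+00, -1.000e-01]))
bottle [[0.502 0.37  0.15 ]] [0.009 0.441 0.15 ]
tin [[ 0.654 -0.001  0.062]] [0.131 0.059 0.062]
tape [[ 0.692 -0.165  0.025]] [ 0.156 -0.108  0.025]
```

Request:
{"method": "jog_arm", "body": {"targets": [[0,-4,-4,5,0,0,1],[0,-8,-8,10,0,0,1],[0,-12,-12,15,0,0,1],[0,-16,-16,20,0,0,1],[0,-20,-20,24,0,0,1]]}}

```text
t: 0.78
tool_pos: [0.2886, 0.3398, 0.2179]
orientation: [-0.713, 1.452, 0.712]
force: [1.1, 0.3, -0.4]
opening: 0.0473
```

Run:
```python
from h import *
print(delta(L2W([.055,-.085,.2]),RT))
```

```text
(array([  1.85, -53.79, -20.41]), array([47.7, -0.1,  0.1]))
```

Request:
{"method": "jog_arm", "body": {"targets": [[0,-5,-2,5,0,0,1],[0,-10,-4,10,0,0,1],[0,-16,-6,15,0,0,1],[0,-21,-8,20,0,0,1],[0,-27,-10,24,0,0,1]]}}

```text
t: 1.4
tool_pos: [0.4412, 0.0947, 0.2183]
orientation: [-0.386, 1.536, 0.385]
force: [0.6, 1.1, 0.5]
opening: 0.0013
```

Run:
```python
from h import *
print(delta(L2W([.055,-.085,.2]),RT))
```

```text
(array([  1.85, -28.62,   1.48]), array([23.6, -0. ,  0.1]))
```

Request:
{"method": "jog_arm", "body": {"targets": [[0,-6,0.3,5,0,0,1],[0,-12,0.6,10,0,0,1],[0,-18,0.9,15,0,0,1],[0,-24,1.2,20,0,0,1],[0,-28.6,1.5,23.6,0,0,1]]}}

```text
t: 2.02
tool_pos: [0.5901, -0.1527, 0.218]
orientation: [-0.061, 1.57, 0.059]
force: [1.4, 0.3, 0.6]
opening: 0.0002
```

Run:
```python
from h import *
print(delta(L2W([.055,-.085,.2]),RT))
for n in('scene','top','wrist'): grab(n,n+'1')
crop('scene1',200,120,400,300,4,'c3')
crop('top1',255,150,435,295,4,'c4')
print(delta(L2W([.055,-.075,.065]),RT),robot.read_state()['force'])
```

```text
(array([ 1.8 ,  0.22, -0.05]), array([-0.2, -0. ,  0.1]))
(array([15.21,  1.17,  0.03]), array([-0.2, -0.1,  0. ])) [ 0.29883229  0.37580444 -0.02346204]
```

View pics/c3.png

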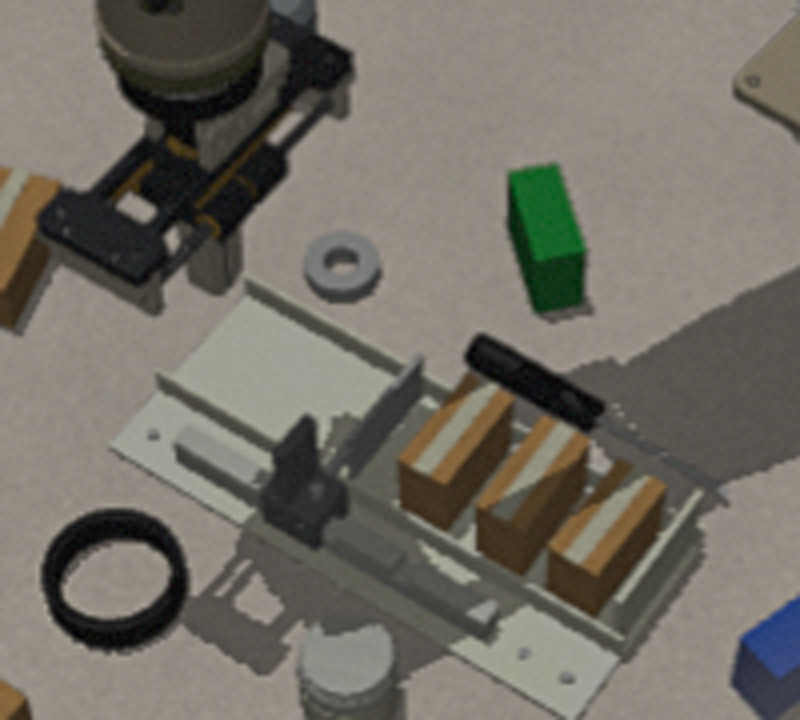

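View pics/wrist1.png

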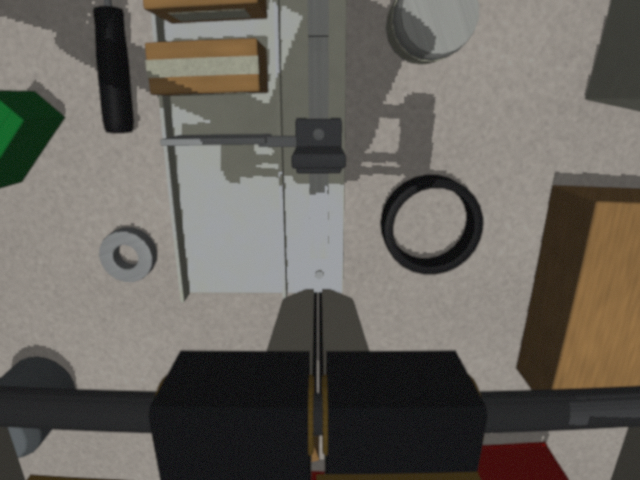

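Request:
{"method": "jog_arm", "body": {"targets": [[4,0.3,0,0,0,0,1],[8,0.5,0,0,0,0,1],[12,0.7,0,0,0,0,1],[14,0.8,0,0,0,0,1],[15.2,0.8,0,0,0,0,1]]}}

```text
t: 2.8
tool_pos: [0.5883, -0.1435, 0.0646]
orientation: [-0.061, 1.572, 0.061]
force: [-0.2, -0.4, -0.1]
opening: 0.0005
```

Run:
```python
from h import *
grab('scene','scene2');c=grab('wrist','wrist2')
crop('scene2',210,170,360,290,5,'c5')
s=robot.read_state();print(W2L(s['tool_pos']).round(4),s['force'])
print(proj(c,[L2W([.055-.018,-.045,.105]),L2W([.055+.018,-.045,.105])]))
```

```text
[ 0.0544 -0.0782  0.0648] [-1.78642232 -0.28159508  0.2230072 ]
[[262.04823832 272.24462479]
 [374.38412364 272.14819548]]
```

View pics/c5.png

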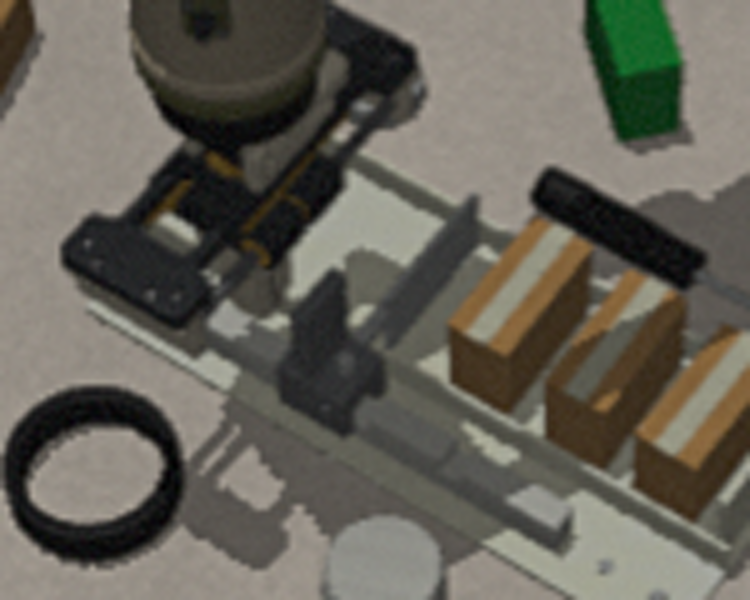

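View pics/wrist2.png

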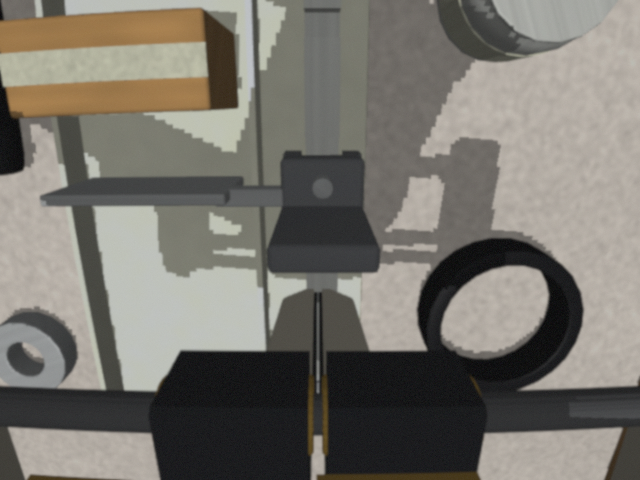

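Request:
{"method": "jog_arm", "body": {"targets": [[0,0.7,0.1,0,0,0,1],[0,1.4,0.15,0,0,0,1],[0,2.0,0.2,0,0,0,1],[0,2.4,0.2,0,0,0,1],[0,2.7,0.2,0,0,0,1]]}}

```text
t: 3.52
tool_pos: [0.5886, -0.1174, 0.0652]
orientation: [-0.062, 1.572, 0.06]
force: [0.1, -5.1, 1.2]
opening: 0.0003
```

Run:
```python
from h import *
s=robot.read_state();print(W2L(s['tool_pos']).round(4),s['force']@LX,s['force']@LY)
grab('wrist','wrist3')
```

```text
[ 0.0568 -0.0519  0.0652] -0.26762039776611346 -5.108502484187428
```

View pics/wrist3.png

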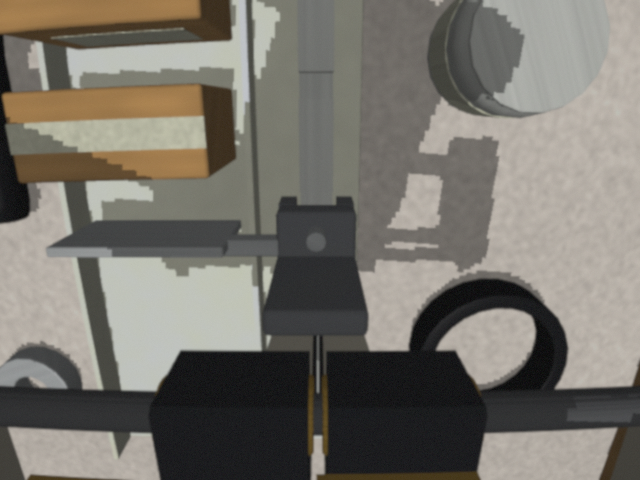

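Request:
{"method": "jog_arm", "body": {"targets": [[0,0.4,0,0,0,0,1],[0,0.8,0,0,0,0,1],[0,1.2,0,0,0,0,1],[0,1.6,0,0,0,0,1],[0,2.0,0,0,0,0,1]]}}

```text
t: 4.2
tool_pos: [0.5868, -0.097, 0.0651]
orientation: [-0.061, 1.572, 0.06]
force: [0.2, -2.4, 0.9]
opening: 0.0005
```

```bash
cat > st.py <<'E'
from h import *
s=robot.read_state();print(W2L(s['tool_pos']).round(4),s['force']@LX,s['force']@LY)
E
python3 st.py
```

```text
[ 0.0567 -0.0313  0.0651] -0.017863890901540176 -2.3807824205603514
```

Running at about 2.4 N. Next comes notch 1, expected at tool y of about -25 mm.

Request:
{"method": "jog_arm", "body": {"targets": [[0,0.3,0,0,0,0,1],[0,0.6,0,0,0,0,1],[0,0.8,0,0,0,0,1]]}}

```text
t: 4.58
tool_pos: [0.5864, -0.0917, 0.0651]
orientation: [-0.065, 1.572, 0.056]
force: [1.9, -19.9, -4.3]
opening: 0.0005
```

Request:
{"method": "jog_arm", "body": {"targets": [[0,0.2,0,0,0,0,1],[0,0.4,0,0,0,0,1]]}}

```text
t: 4.82
tool_pos: [0.5863, -0.0916, 0.0651]
orientation: [-0.069, 1.571, 0.05]
force: [2.9, -24.1, -4.8]
opening: 0.0004
```

```bash
python3 st.py
```

```text
[ 0.0566 -0.0259  0.0651] 0.9723811308874607 -24.279360827378795
```

Run:
```python
from h import *
grab('scene','scene4');c=grab('wrist','wrist4')
crop('scene4',210,170,360,290,5,'c6')
```

```text
(no output)
```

View pics/c6.png

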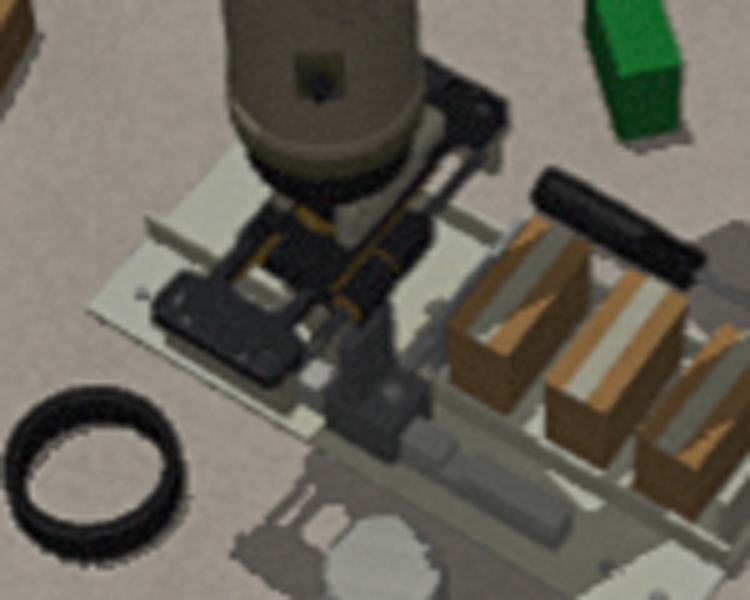

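View pics/wrist4.png

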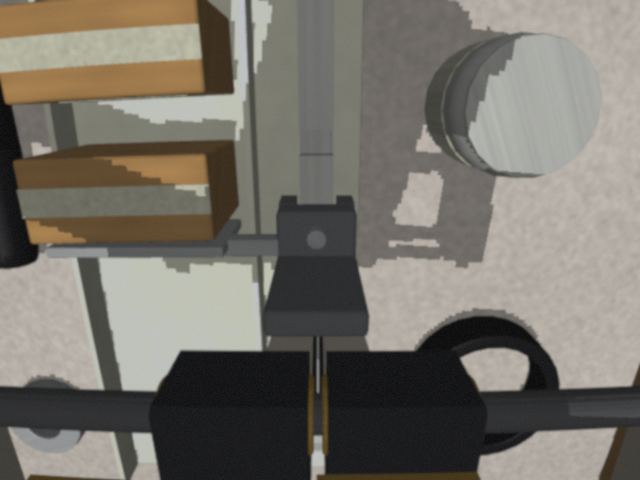

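Request:
{"method": "jog_arm", "body": {"targets": [[0,0.4,0,0,0,0,1],[0,0.5,0,0,0,0,1]]}}

```text
t: 5.18
tool_pos: [0.5864, -0.0916, 0.0652]
orientation: [-0.073, 1.57, 0.044]
force: [2.5, -21.9, -5.2]
opening: 0.0006
```

```bash
python3 st.py
```

```text
[ 0.0567 -0.0259  0.0652] 0.7586369834324036 -21.9987192505689
```

Run:
```python
from h import *
s=robot.read_state();print(s['q'].round(4),s['wrist_torque'])
print(Ro.from_rotvec(s['orientation']).as_matrix().round(3))
print(delta(L2W([.0565,-.018,.065]),RT))
```

```text
[-0.2298  0.2321  1.6629 -0.019   1.2414 -0.2978] [-3.33658425 -0.342945    0.0957741 ]
[[ 0.001 -0.074  0.997]
 [-0.019  0.997  0.074]
 [-1.    -0.019 -0.   ]]
(array([ 0.  ,  0.79, -0.02]), array([-0.4, -0. ,  1.1]))
```

Request:
{"method": "jog_arm", "body": {"targets": [[0,0.3,0,0,0,1.1,1],[0,0.5,0,0,0,1.1,1],[0,0.6,0,0,0,1.1,1]]}}

```text
t: 5.55
tool_pos: [0.5857, -0.0857, 0.065]
orientation: [-0.059, 1.571, 0.058]
force: [-1.7, -5.4, -1.1]
opening: 0.0006
```

Run:
```python
from h import *
s=robot.read_state();print(W2L(s['tool_pos']).round(4),s['force']@LX,s['force']@LY)
print(delta(L2W([.0565,-.018,.065]),RT))
```

```text
[ 0.0565 -0.02    0.065 ] -2.090616331276918 -5.243651550301484
(array([-0. ,  0.2,  0. ]), array([-0.3, -0.1,  0. ]))
```

Request:
{"method": "jog_arm", "body": {"targets": [[0,0.4,0,0,0,0,1],[0,0.8,0,0,0,0,1],[0,1.2,0,0,0,0,1],[0,1.6,0,0,0,0,1],[0,2.0,0,0,0,0,1]]}}

```text
t: 6.18
tool_pos: [0.5841, -0.0658, 0.065]
orientation: [-0.06, 1.571, 0.058]
force: [-0.4, -5.5, -0.1]
opening: 0.0007
```

```bash
python3 st.py
python3 - <<'E'
from h import *
grab('scene','scene5');c=grab('wrist','wrist5')
crop('scene5',210,170,390,310,4.4,'c7')
E
```

```text
[ 0.0565 -0.      0.065 ] -0.8544072002363372 -5.458796461803668
```

View pics/c7.png

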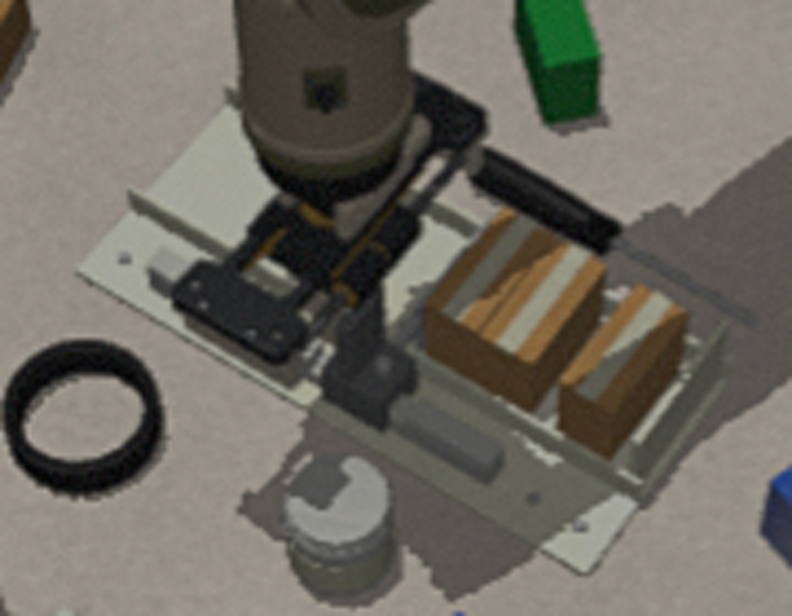

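View pics/wrist5.png

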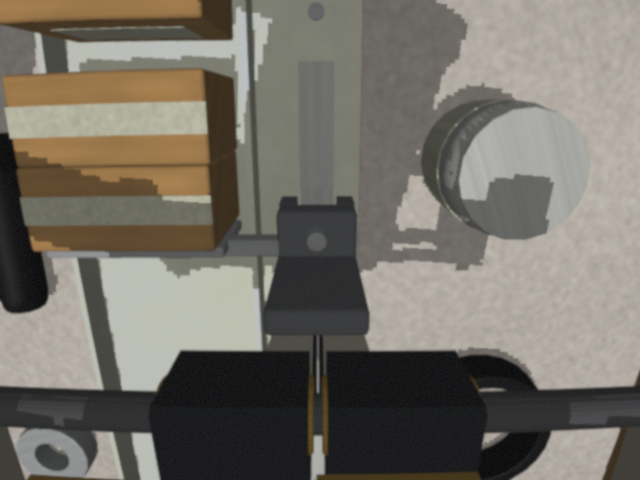

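Request:
{"method": "jog_arm", "body": {"targets": [[0,0.4,0,0,0,0,1],[0,0.8,0,0,0,0,1],[0,1.2,0,0,0,0,1],[0,1.6,0,0,0,0,1],[0,1.9,0,0,0,0,1]]}}

```text
t: 6.9
tool_pos: [0.5826, -0.0462, 0.0649]
orientation: [-0.06, 1.571, 0.058]
force: [-0.0, -6.7, 0.1]
opening: 0.0001
```

Request:
{"method": "jog_arm", "body": {"targets": [[0,0.2,0,0,0,0,1],[0,0.4,0,0,0,0,1],[0,0.5,0,0,0,0,1]]}}

```text
t: 7.28
tool_pos: [0.5822, -0.0406, 0.0649]
orientation: [-0.06, 1.571, 0.059]
force: [0.4, -0.8, -0.5]
opening: 0.0004
```

```bash
python3 st.py
```

```text
[0.0566 0.0252 0.0649] 0.3016839542782525 -0.8693700744949389
```

Run:
```python
from h import *
grab('scene','scene6');c=grab('wrist','wrist6')
crop('scene6',240,190,390,310,5,'c8')
crop('wrist6',200,160,440,360,3,'c9')
```

```text
(no output)
```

View pics/c8.png

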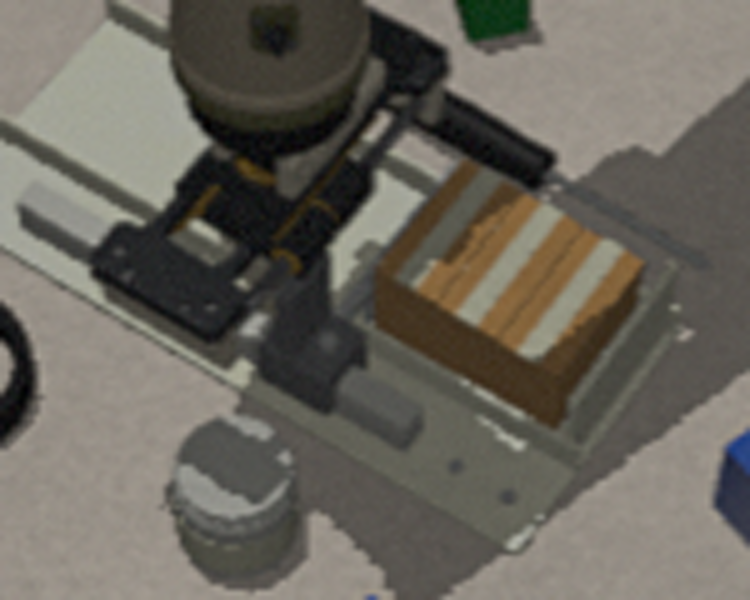

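View pics/wrist6.png

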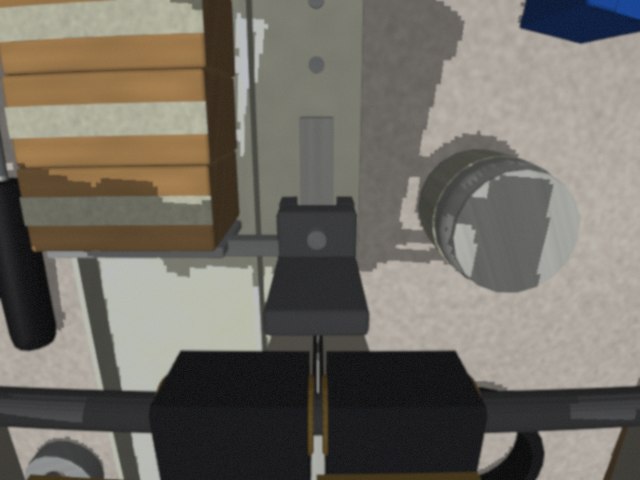

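Request:
{"method": "jog_arm", "body": {"targets": [[0,0.15,0,0,0,0,1],[0,0.25,0,0,0,0,1]]}}

```text
t: 7.62
tool_pos: [0.582, -0.0384, 0.0649]
orientation: [-0.06, 1.571, 0.059]
force: [0.1, -6.1, -0.5]
opening: 0.0006
```

```bash
python3 st.py
python3 - <<'E'
from h import *
c=grab('wrist','wrist7')
crop('wrist7',240,180,400,350,4,'c10')
crop('wrist6',240,180,400,350,4,'c11')
print(robot.read_state()['force'])
E
```

```text
[0.0566 0.0275 0.0649] -0.387408661841153 -6.0847418867400505
[ 0.33992581 -4.47866267 -0.84693674]
```

View pics/c10.png

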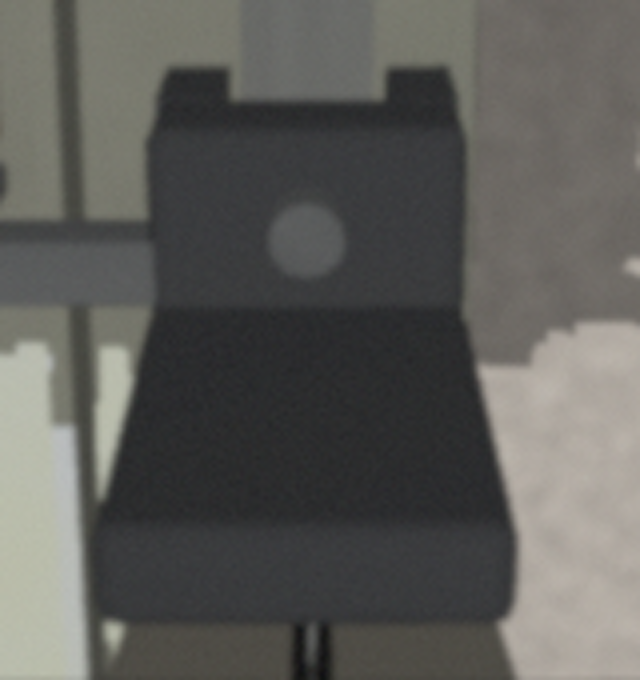

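View pics/c11.png

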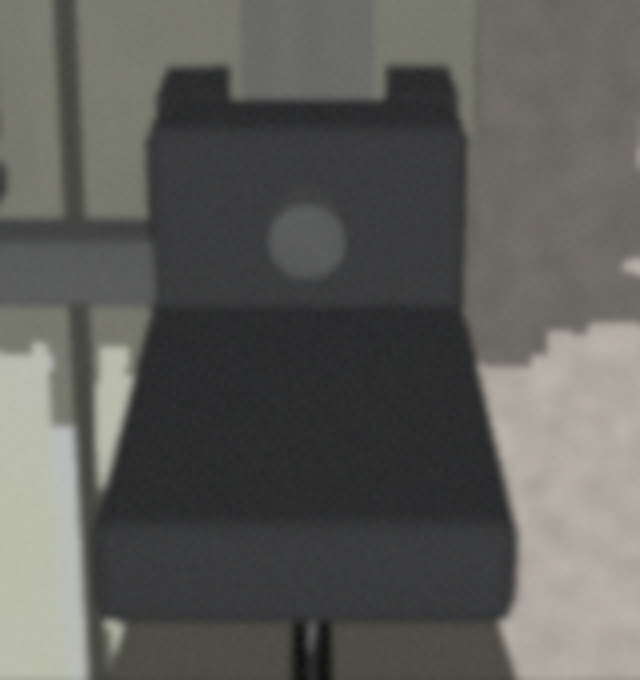

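Request:
{"method": "jog_arm", "body": {"targets": [[0,0.1,0,0,0,0,1],[0,0.15,0,0,0,0,1]]}}

```text
t: 7.92
tool_pos: [0.582, -0.0379, 0.0649]
orientation: [-0.061, 1.571, 0.057]
force: [0.2, -8.0, -0.3]
opening: 0.0008
```

```bash
python3 st.py
python3 - <<'E'
from h import *
c=grab('wrist','wrist8')
a=[cv2.imread(f'pics/wrist{k}.png')[190:345,250:390] for k in (4,7,8)]
cv2.imwrite('pics/c12.png',cv2.resize(np.hstack(a),None,fx=1.9,fy=1.9,interpolation=2))
print(robot.read_state()['force'])
E
```

```text
[0.0566 0.0279 0.0649] -0.4461721434477428 -8.039951565183646
[ 0.15850635 -7.13800171 -0.97525764]
```

View pics/c12.png

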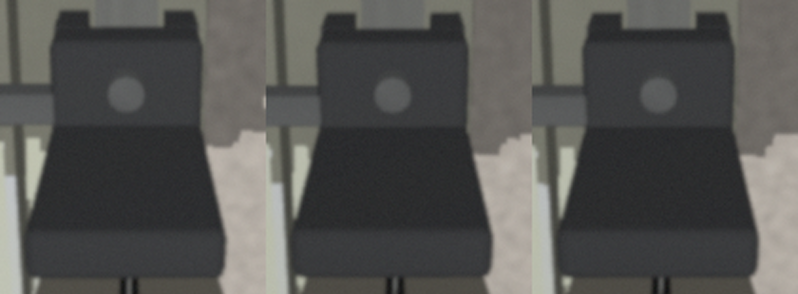

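Run:
```python
from h import *
for k in(3,4,5,6,7,8):
    g=cv2.imread(f'pics/wrist{k}.png',0)[225:254,300:334]
    m=(g>78).astype(np.uint8); n,l,s,c=cv2.connectedComponentsWithStats(m)
    i=1+np.argmax(s[1:,4]); 
    col=cv2.imread(f'pics/wrist{k}.png',0)[325:345,290:350].mean(1)
    print(k,s[i],(c[i]+[300,225]).round(2),g.max(), 325+np.argmax(np.abs(np.diff(col))))
```

```text
3 [  7   7  19  19 283] [315.67 241.54] 97 335
4 [  7   5  19  19 273] [315.99 239.22] 97 336
5 [  7   7  19  19 277] [316.19 241.29] 96 334
6 [  7   6  19  18 263] [316.25 239.7 ] 95 335
7 [  8   6  18  18 258] [316.29 239.59] 94 335
8 [  7   6  19  18 260] [316.2  239.51] 94 335
```

Request:
{"method": "jog_arm", "body": {"targets": [[0,-0.5,0,0,0,0,1],[0,-1.5,0,0,0,0,1],[0,-3,0,0,0,0,1],[0,-4.5,0,0,0,0,1],[0,-5,0,0,0,0,1]]}}

```text
t: 8.6
tool_pos: [0.5858, -0.0893, 0.0651]
orientation: [-0.06, 1.571, 0.056]
force: [0.5, -0.9, 0.3]
opening: 0.0006
```

Request:
{"method": "jog_arm", "body": {"targets": [[-3,-1.5,0,0,0,0,1],[-7,-4,0,0,0,0,1],[-12,-8,0,0,0,0,1],[-15,-11,0,0,0,0,1],[-15,-12,0,0,0,0,1]]}}

```text
t: 9.22
tool_pos: [0.5965, -0.2112, 0.2192]
orientation: [-0.061, 1.565, 0.052]
force: [0.7, 0.2, 0.4]
opening: 0.0004
```

```bash
python3 st.py
python3 - <<'E'
from h import *
grab('scene','scene9');grab('wrist','wrist9');grab('top','top9')
crop('scene9',240,190,390,310,5,'c13')
crop('top9',255,150,435,295,4,'c14')
E
```

```text
[ 0.0572 -0.1459  0.2192] 0.6885585139752795 0.1337311059718034
```

View pics/c13.png

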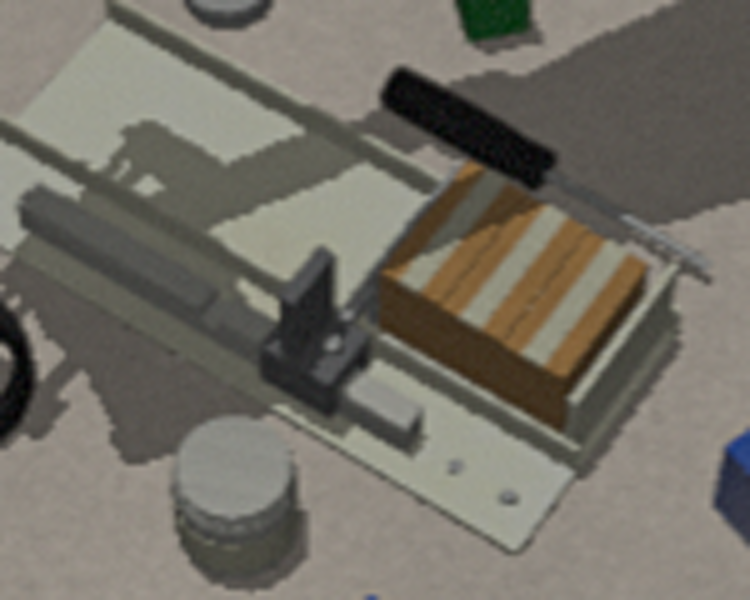

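View pics/c14.png

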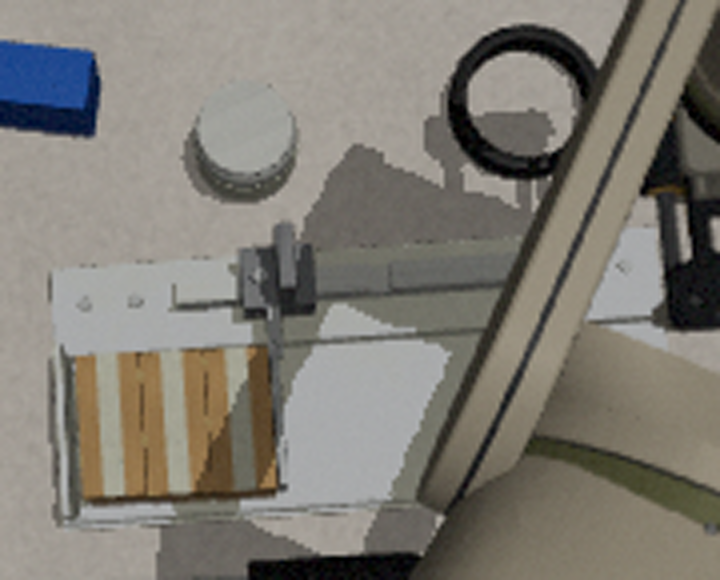

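View pics/wrist9.png

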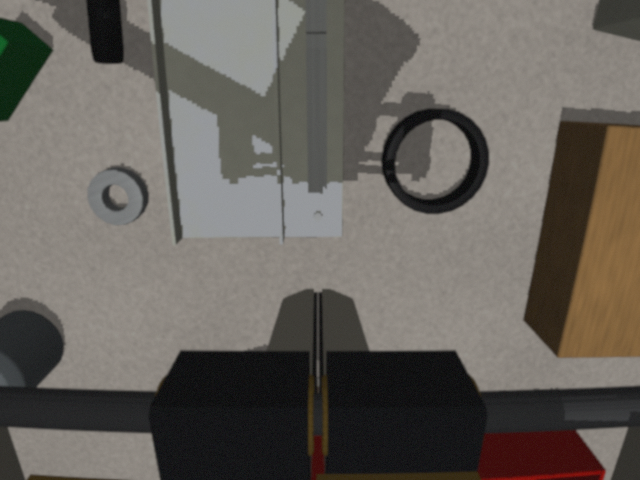

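Run:
```python
from h import *
T=load('top0'); S=load('scene0')
a=[cv2.imread(f'pics/{n}.png')[y0:y0+36,x0:x0+46] for n,x0,y0 in(('top0',340,198),('top9',303,200))]
cv2.imwrite('pics/c15.png',cv2.resize(np.hstack(a),None,fx=8,fy=8,interpolation=2))
# template match of tab/saddle
t=cv2.imread('pics/top0.png',0)[203:226,348:372]; I=cv2.imread('pics/top9.png',0)
r=cv2.matchTemplate(I,t,cv2.TM_CCOEFF_NORMED); r[:, :]=r; p=cv2.minMaxLoc(r); print(p)
for uv0 in((361,215),):
    x,y=p[3]; P=onplane(T,[uv0,(uv0[0]+x-348,uv0[1]+y-203)],.08); print(W2L(P[0]),W2L(P[1]))
```

```text
(-0.7243569493293762, 0.6766552329063416, (453, 224), (567, 212))
[ 0.05270212 -0.03533226  0.08      ] [-0.00206845 -0.51323634  0.08      ]
```

View pics/c15.png

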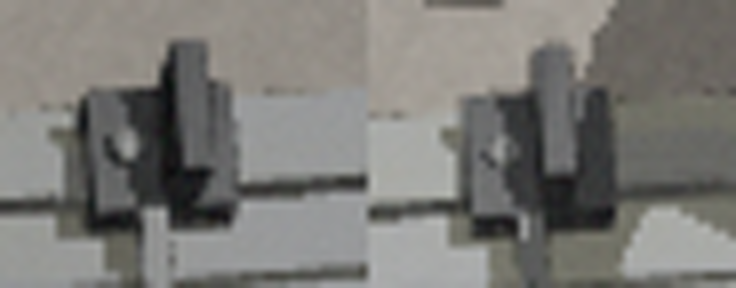

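Run:
```python
from h import *
T=load('top0')
for A,B,z in(((365.9,203.4),(328.9,206),.105),((351,220),(315.1,222),.05)):
    P=onplane(T,[A,B],z); print(W2L(P[0]).round(4),W2L(P[1]).round(4),'q0=',.125-(W2L(P[1])[1]-W2L(P[0])[1]))
# scene: tab top edge & carton/endplate
S=load('scene9')
b=lambda p:np.array(p,float)/5+[240,190]
print(W2L(onplane(S,[b((322,248))],.105)[0]), 'before',W2L(onplane(S,[np.array((270,208))/4.7+[220,180]],.105)[0]))
```

```text
[ 0.0722 -0.0455  0.105 ] [0.0723 0.0347 0.105 ] q0= 0.04486148991697726
[ 0.0491 -0.0149  0.05  ] [0.0504 0.0667 0.05  ] q0= 0.04345736097425361
[0.04144913 0.04076618 0.105     ] before [ 0.04154748 -0.03813549  0.105     ]
```

Run:
```python
from h import *
A=cv2.imread('pics/top0.png',0);B=cv2.imread('pics/top9.png',0)
for n,x0,y0,x1,y1 in(('tin',296,165,336,205),('blue',235,150,290,190),('blue2',208,238,248,290),('driver',268,282,335,306),('bottle',110,225,170,270),('spare?',468,200,515,262)):
    r=cv2.matchTemplate(B[y0-8:y1+8,x0-8:x1+8],A[y0:y1,x0:x1],cv2.TM_CCOEFF_NORMED);m=cv2.minMaxLoc(r);print(n,round(m[1],3),m[3][0]-8,m[3][1]-8)
A=cv2.imread('pics/scene0.png',0);B=cv2.imread('pics/scene9.png',0)
for n,x0,y0,x1,y1 in(('tin',268,268,306,310),('tape',205,242,250,285),('driver',310,200,352,228),('bearing',270,172,300,200),('green',322,155,352,200),('filter',245,105,285,150)):
    r=cv2.matchTemplate(B[y0-8:y1+8,x0-8:x1+8],A[y0:y1,x0:x1],cv2.TM_CCOEFF_NORMED);m=cv2.minMaxLoc(r);print(n,round(m[1],3),m[3][0]-8,m[3][1]-8)
```

```text
tin 0.972 0 0
blue 0.998 0 0
blue2 0.998 0 0
driver 0.811 0 0
bottle 0.998 0 0
spare? 0.336 0 0
tin 0.695 0 0
tape 0.925 0 0
driver 0.816 0 0
bearing 0.998 0 0
green 0.998 0 0
filter 0.608 0 0
```

Nothing else has moved: the low match scores come from the arm or its shadow covering objects, and every offset is 0. The stop is seated in notch 2 and the arm is clear, so I'm handing in.

Run:
```python
from h import *
print(ticket.close_job())
```

```text
the job is handed in; nothing more can be done
None
```

I pushed the stop with closed fingertips through the first notch and into the second, then backed the arm off and handed the job in at about 9.5 s. The hand-in gave no verdict.

**Stop position:** the top camera put its travel at about 80–81 mm, so the ball sits at about lane y = +40 to +41 mm. Notch 2 is at +42 mm, which is within the camera's error of about 2 mm.

**In the notch:** the push force dropped to about 1 N as the stop drew in, then rose to about 8 N against the far side. In the wrist view the pin had sunk about as far as it did in notch 1. Those pin pictures were taken just before I let go; after retreating I checked only the stop's position.

**Cartons:** all three are upright and closed up in the lane, with roughly 6–8 mm still clear to the end plate.

**Other things on the bench:** none of those I compared before and after (tin, tape, bearing, driver, bottle, filter, spare and the blue and green look-alikes) showed any shift. Some of those matches were weak because the arm or its shadow was in the way, worst for the spare and the filter. I did not compare the dustcap.

**Disagreement with the task notes:** getting out of notch 1 took up to about 24 N at the wrist, against the stated 8 to 15 N. The tool tilted about 1° under that load; I straightened it and the stop then came free.

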